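# Widen the bay of a ratchet shelf stop

### The job

The bay of the ratchet shelf stop has to be widened so that it ends at the one empty hook. Press the release pad on the sliding jaw right down and, keeping it down, push the jaw back along its bar until the jaw plate stands in line with the empty hook (on the brass line inlaid in the board in front of that hook); then let the pad spring up so that the ratchet locks again, and come clear. It is all fingertip work: force nothing, lift nothing, and leave everything standing around the stop where it is.

Things in the scene. Friction and masses are not known exactly. Their poses are not given: they have to be found in the camera images.
- pad_top (a point): centre of the top of the release pad, dark ribbed rubber, 42 mm across the bar, 64 mm along it, on the grey sliding carriage; top 78 mm above the table when up. Pressed straight down it unlocks the ratchet. Axes: y along the bar in the push-back direction (away from the fixed jaw), x across the bar towards the hooks, z up. Near face of the jaw plate 40 mm from this point in -y
- jaw_mark (a point): middle of the top edge of the sliding jaw's steel plate, on its mid-plane, 42 mm behind the bar, 102 mm above the table; plate 10 mm thick, 115 mm across the bar; axes as pad_top. Plate, pad, carriage and push wall slide together; plate mid-plane to pad centre is 45 mm along the bar
- jaw_slide (a joint): slide of the jaw along the bar in m, 0 nearest the fixed jaw, growing as it is pushed back, 0.27 at the end; once unlocked it needs about 2 N and stays where it is left; locked it does not move
- release (a joint): travel of the release pad in m: 0 up (locked), 0.012 fully pressed on its bottom stop; unlocked from about 0.006 on. Needs 8 N to start and 12 N at the bottom. When let go a spring lifts it and its pawl drops into the nearest tooth gap (teeth every 6 mm), which may shift the jaw by up to 3 mm
- hook_empty: the one bare brass hook of four, 50 mm apart on a rail parallel to the bar, 150 mm behind it; the others carry a bob, a key and a weight; any place may be the empty one, all farther back than the jaw at first. Origin on the rail's axis, 205 mm up; hook hangs 44 mm below, reaching 44 mm towards the bar; axes as pad_top. Below each hook a 4 mm brass line crosses the board, square to the bar
- stop_frame: the fixed shelf stop: a wooden board 215 by 520 mm, 18 mm thick, on the table, carrying a toothed steel bar 12 mm wide with its top at 53 mm; origin on the table below the bar, 195 mm from the fixed end post; y along the bar, the fixed jaw at y = -180 mm, far end post at +285 mm
- cherub: bystander: bronze cherub ornament, 42 mm foot, 76 mm tall, standing in the bay between the jaws; origin under its foot
- glass_knob: bystander: glass dome knob, 34 mm across, 43 mm tall, on the board near the far end; origin under its foot
- stopwatch: bystander: chrome stopwatch lying on the table in front of the board, 52 mm across, 14 mm thick; origin under its middle
- suspension_block: bystander: slotted steel pendulum suspension block, 34 by 22 by 28 mm, in front of the board; origin under its middle
- gear_wheel: bystander: brass wheel 56 mm across with a steel arbor 25 mm tall, lying in front of the board; origin under its middle
- oil_jar: bystander: small oil jar, 32 mm across, 50 mm tall, right of the board's front; origin under its middle
- push_wall (a point): top edge, 105 mm above the table, of the near face of the grey push wall, 50 mm wide across the bar and 12 mm thick, that stands on the carriage beyond the pad, 40 mm from the pad's centre in +y; axes as pad_top. A fingertip on the pad can push against it

How it is judged (in metres and radians):
On the way, in this order (a step that is already met when the one before it is completed fails the run):
1. the release pad is pressed down at least 6 mm before the jaw has moved 10 mm (value of joint release above 0.006 m and distance of jaw_mark from where it was at the start of the episode below 0.01 m), for 0.1 s.
2. with the pad pressed, the jaw plate comes within 12 mm of the line of the empty hook (value of joint release above 0.002 m and y of jaw_mark in the frame of hook_empty between -0.012 and 0.012 m), for 0.05 s.
At the end, for the whole second after the job is handed in: the mid-plane of the jaw plate stands within 12 mm, along the bar, of the empty hook; the release pad is up again (within 2 mm) and the jaw is still (y of jaw_mark in the frame of hook_empty between -0.012 and 0.012 m and value of joint release below 0.002 m and velocity of joint jaw_slide between -0.005 and 0.005 m/s); the robot touches nothing.
It fails at once if a bystander is lifted, carried or shifted more than 12 mm (distance of any of cherub, glass_knob, stopwatch, suspension_block, gear_wheel, oil_jar from where it was at the start of the episode above 0.012 m).
It fails at once if the cherub, the glass knob or the oil jar is tipped over (angle between any of cherub, glass_knob, oil_jar's own z axis and vertical above 0.4 rad).
It fails at once if the jaw is forced or gripped: more than 60 N between the robot's fingers and the shelf stop (contact force between the fingers and stop_frame above 60 N).
It also fails if it takes over 35 s, if anything falls off the work surface, if the arm or the gripper's body presses on something with over 40 N, if the wrist force passes 120 N, or if a joint passes its speed limit or range.

### The arm

A 6-joint arm with a two-finger parallel gripper is mounted at the origin on the work surface. World frame = base frame: x ahead of the robot, y to its left, z up, the work surface at z = 0. Lengths are in m, angles in degrees, forces in N, time in s.
With the tool pointing down it reaches from about 0.4 to 0.825 m from the base axis. Payload 7 kg.
Tool frame: the origin (TCP) lies midway between the tips of the shut fingers; the grasp point (between the pads) lies 19 mm behind it; z points along the fingers, y is the line along which they close (so a half turn about z gives the same grasp; the last joint's range is limited). The gripper opens to 88 mm and grips with 3 to 60 N. Pads are 19 mm wide; open, the fingers measure 130 mm over their backs; the gripper's body (78 mm by 193 mm) begins 47 mm behind the grasp point.
Start: joints at [-52.821, 20.546, 0.682, 0, -70.136, -16.507], TCP at [0.238, -0.632, 0.227] pointing down, gripper open.
Joint ranges: [-176.03, 176.03], [-82.01, 121.73], [-58.28, 71.71], [-173.87, 95.51], [-174.79, -0.11], [-173.66, 173.66]. Speed limits (degrees/s): [136.94, 136.94, 172.46, 180, 180, 180].

### API

Orientations are given as [roll, pitch, yaw] about the fixed x, y, z axes, in that order (R = Rz(yaw) Ry(pitch) Rx(roll)).
In Python, from plant import r gives the robot as it stands.
- The arm moves only by the tool drive_tool, never from a script. Its argument "commands" is a list of rows, each an object of numbers: "hand": the closure, from 0 (fully open) to 1 (shut); "tx", "ty", "tz": the shift along the world's x, y, z scaled (see below); "turn": the turn about the world's z scaled (see below). A call has 1 to 10 rows; each row is the pose to reach, as a shift and turn from the pose commanded when the call began; what a row does not reach only later rows make up. The controller multiplies each number of a shift by 0.6 m and each number of a turn by 90 degrees. A row lasts 1/10 s, in which the tool goes at most 50 mm and 8.59 degrees, less where a joint would pass 70% of its speed; a pose out of reach is approached as far as the arm can. A call with a number of a shift or a turn outside -1 to 1 is refused whole. A call with a gripper value outside its range is refused whole. The fingers move at their own pace and stop on an object; "grip_force" is the grip in N (left out, the last holds). Time passes only in rows, so rows that repeat a pose let the fingers close. It gives the time, the measured TCP pose, the force, the opening and the grip force at its end, in the units of the state.
- r.get_state(): the state, without advancing time (a new reading comes with each control period).
- r.capture(name): name is "scene" or "top" or "wrist"; returns a dict with "frame" (480x640x3 uint8, red, green, blue), "fx", "fy", "cx", "cy" (pixels), "world_from_camera" (4x4, takes a point from camera to world coordinates); the wrist camera has in their place "T_tool_cam" (4x4, takes a point from camera to tool coordinates, whose origin is the TCP and whose axes are the flange's). Camera axes: x right, y down, z forward; pixel columns grow to the right and rows downward; lengths in m; the calibration is good to about 2 mm. The wrist camera is an equidistant fisheye: a pixel r from the principal point sees the ray r / f radians off the axis. A picture is of the moment at which its call begins: read the wrist's pose just before it. There is no depth.
- r.close_job(): hands the job in; it is judged then, once.
Trained networks look in the newest picture that a camera, given by its name, has taken for a name from the list of things; names that differ only in an ending like _2 or _b are one class to them, and where a whole thing is asked for, a point or a joint stands for the part that bears it (a point fixed in the world has none). Each returns a list of dicts, best first, with "score" (0 to 1); they miss things now and then, are a little off and sometimes report something else, mostly with a low value. They report only what shows in the picture. A call takes as long as a camera call.
- r.trace(label, camera): "pixels" (480x640 bool, what is visible of it) and "extent" ([left, top, right, bottom] in pixels, round what is visible of it).
The state is a dict: "time_s": time; "joints": joint angles; "qd": joint speeds; "joint_torque": joint torques, N m; "tcp_pos": TCP position; "eef_rot": TCP orientation; "contact_force": force on the tool from outside, world axes, zero at the start; "moment": the same for the moment, N m; "gripper_width": finger opening in m; "gripper_force": force on a finger pad.
Only numpy, scipy, OpenCV 4.12 (cv2) and the standard library are available. Lean on these libraries where they do the work, as an engineer would, in place of code of your own. Each camera call takes 0.05 s, during which the arm holds its last target. There are 200 camera calls.

## Working session

There is one attempt and no reset: what is moved stays moved. The work goes in short steps, Python scripts to look and compute and a tool call to move; the robot and the scene stay as the last step left them, time stands still between calls to the robot, and variables do not carry over. Pictures are saved under pics/ and viewed, at most 10 in all, crops included, and the job is handed in when it is done.

Besides the shell and the picture viewer there is one more tool, called after "Emit:" as name(argument=value, ...), one argument or row to a line, values as JSON. drive_tool: Moves the arm, as the interface text tells. Its arguments: {"type":"object","properties":{"commands":{"type":"array"},"grip_force":{"type":"number"}},"required":["commands"]}

```bash
mkdir -p pics; cat > h.py <<'E'
from plant import r
import numpy as np, cv2
def cap(n,f):
    c=r.capture(n); cv2.imwrite('pics/'+f,c['frame'][:,:,::-1]); return c
def ray(c,u,v):
    T=np.array(c['world_from_camera']); d=T[:3,:3]@np.array([(u-c['cx'])/c['fx'],(v-c['cy'])/c['fy'],1]); return T[:3,3],d
def atz(c,u,v,z):
    o,d=ray(c,u,v); return o+d*(z-o[2])/d[2]
def proj(c,p):
    T=np.linalg.inv(np.array(c['world_from_camera'])); q=T[:3,:3]@np.array(p)+T[:3,3]; return c['fx']*q[0]/q[2]+c['cx'],c['fy']*q[1]/q[2]+c['cy']
E
python3 - <<'E'
from h import *
for n in ('scene','top'):
    c=cap(n,n+'1.png'); print(n,c['fx'],c['cx'],c['cy'],np.round(c['world_from_camera'],3).tolist())
    for l in ('pad_top','jaw_mark','push_wall','hook_empty','stop_frame','cherub','glass_knob','oil_jar','stopwatch'):
        print(l,[(round(d['score'],2),[int(x) for x in d['extent']]) for d in r.trace(l,n)[:2]])
print(r.get_state())
E
```

```text
scene 481.01707893173227 319.10581863744545 235.06157385647302 [[-0.604, 0.599, -0.526, 1.0], [0.797, 0.441, -0.413, 0.321], [-0.015, -0.669, -0.744, 0.751], [0.0, 0.0, 0.0, 1.0]]
pad_top [(0.66, [306, 212, 344, 240]), (0.59, [247, 165, 263, 193])]
jaw_mark [(0.62, [273, 202, 354, 267])]
push_wall [(0.73, [274, 202, 353, 271]), (0.47, [247, 168, 262, 191])]
hook_empty [(0.73, [396, 267, 412, 286])]
stop_frame [(0.84, [197, 190, 504, 398]), (0.73, [446, 317, 463, 338])]
cherub [(0.77, [256, 219, 277, 255])]
glass_knob [(0.66, [441, 314, 466, 339])]
oil_jar [(0.8, [248, 167, 265, 191])]
stopwatch [(0.77, [321, 195, 341, 214]), (0.56, [198, 192, 504, 398])]
top 483.9336679064214 317.5915716655527 244.92639602789325 [[-0.009, -0.996, 0.09, 0.459], [-1.0, 0.01, 0.019, -0.04], [-0.02, -0.09, -0.996, 1.096], [0.0, 0.0, 0.0, 1.0]]
pad_top [(0.61, [322, 257, 356, 284])]
jaw_mark [(0.87, [311, 217, 364, 284])]
push_wall [(0.69, [316, 220, 364, 286])]
hook_empty [(0.69, [216, 208, 225, 233])]
stop_frame [(0.69, [142, 169, 413, 322]), (0.67, [314, 219, 360, 286])]
cherub [(0.87, [365, 230, 383, 252])]
glass_knob [(0.5, [196, 250, 206, 267])]
oil_jar [(0.79, [435, 287, 454, 300])]
stopwatch [(0.81, [361, 309, 377, 334]), (0.51, [312, 220, 367, 287])]
{'time_s': 1.0, 'joints': array([-5.28216848e+01,  2.05484044e+01,  6.81891861e-01,  1.48369674e-03,
       -7.01369561e+01, -1.65065459e+01]), 'qd': array([ 0.04960348,  0.00095701, -0.0294376 ,  0.0266704 ,  0.02802898,
        0.01510435]), 'joint_torque': array([-1.52329467e-03, -5.82392836e+01,  2.93311787e+01,  7.00293034e+00,
        1.24804163e-02, -3.14731733e-05]), 'tcp_pos': array([ 0.23824511, -0.63153165,  0.22654232]), 'eef_rot': array([ 1.79997071e+02, -2.32341100e-03, -1.59327727e+02]), 'contact_force': array([0.7385822 , 0.28187873, 0.1170157 ]), 'moment': array([-0.0265544 ,  0.00136356, -0.06006252]), 'gripper_force': 0.0, 'gripper_width': 0.08772175650873215}
```

View pics/scene1.png

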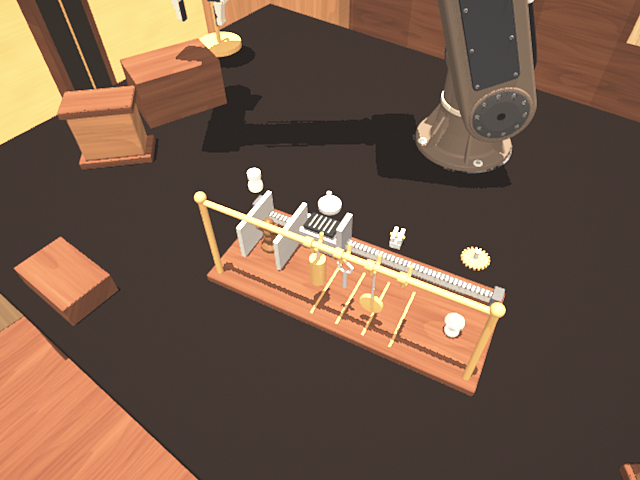

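View pics/top1.png

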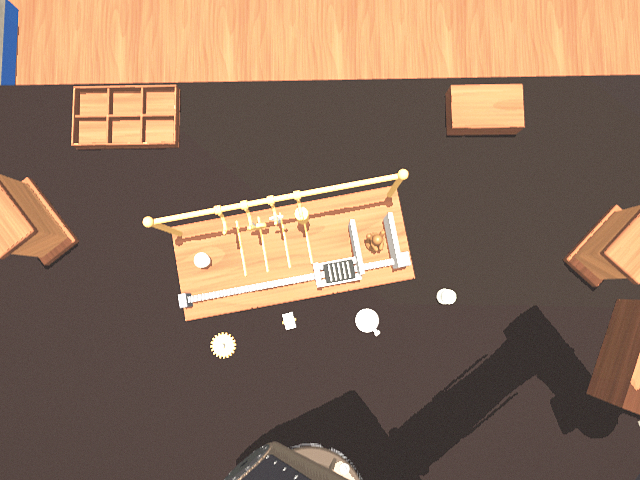

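The top view shows the bar from about (185,300) to (403,262), the pad at (340,271), and four brass lines. The leftmost line at about (241,248) belongs to the empty hook, which the scene view shows bare at (404,277). I'll zoom in to measure.

```bash
python3 - <<'E'
import cv2
a=cv2.imread('pics/top1.png')[165:325,140:420]
b=cv2.imread('pics/scene1.png')[180:400,190:510]
cv2.imwrite('pics/topz.png',cv2.resize(a,None,fx=2.85,fy=2.85,interpolation=2))
cv2.imwrite('pics/scz.png',cv2.resize(b,None,fx=2.5,fy=2.5,interpolation=2))
E
```

```text
(no output)
```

View pics/topz.png

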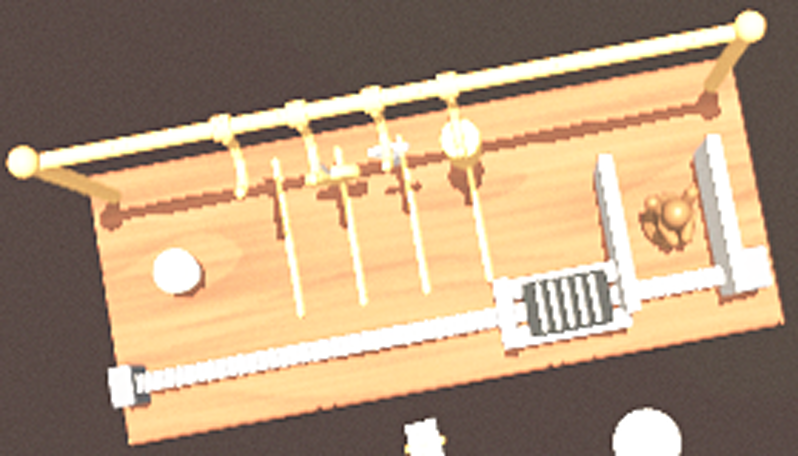

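View pics/scz.png

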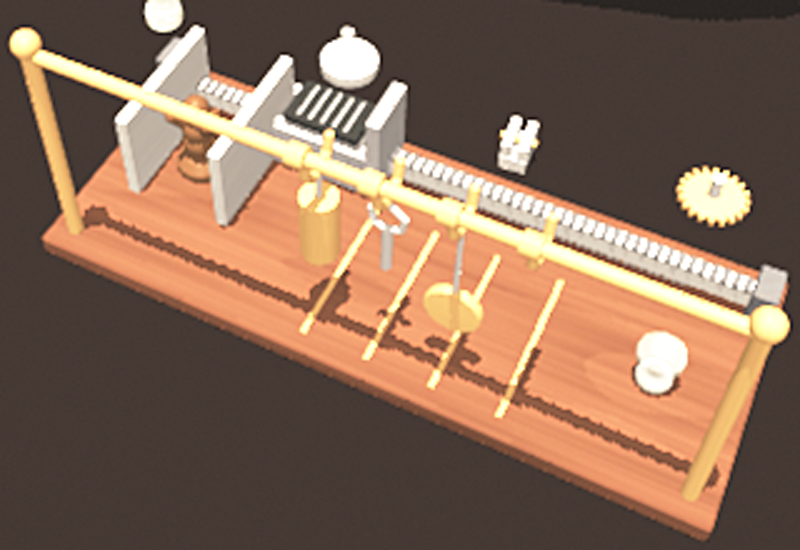

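The empty hook is the one farthest back: its line runs from (277,165) to (301,313) in the crop, and the pad centre is at about (567,303). Next I'll compute the world positions.

```bash
python3 - <<'E'
from h import *
c=r.capture('top')
P=lambda X,Y,z: atz(c,140+(X+.5)/2.85-.5,165+(Y+.5)/2.85-.5,z)
l0,l1=P(277,163,.018),P(301,316,.018)
ls=[(P(a,b,.018),P(e,f,.018)) for a,b,e,f in((277,163,301,316),(342,180,364,303),(402,150,427,292),(468,165,491,279))]
b0,b1=P(140,381,.053),P(722,279,.053)
d=(b0-b1)[:2]; d/=np.linalg.norm(d); n=np.array([d[1],-d[0]])
if n[0]<0:n=-n
print('bar',b0,b1,'dir',d,np.degrees(np.arctan2(d[1],d[0])))
pad=P(567,303,.078); print('pad',pad)
for a,b in ls: print('line s',a[:2]@d,b[:2]@d, 'len',np.linalg.norm(a-b))
print('hook rail s',P(222,122,.205+.008)[:2]@d)
print('n:pad,bar',pad[:2]@n,b0[:2]@n,b1[:2]@n,'pad s',pad[:2]@d)
for q in ((601,155),(609,155),(620,305),(632,305)):
    p=P(*q,.102);print('plate',p[:2]@d,p[:2]@n)
m=P(612,230,.102);print('platemid',m[:2]@d)
s=r.trace('pad_top','top')[0]['pixels'];v,u=np.nonzero(s);p=atz(c,u.mean(),v.mean(),.078);print('trace pad',p,p[:2]@d,p[:2]@n)
for z,(X,Y) in ((.105,(497,312)),(.105,(512,312))): print('wall',P(X,Y,z)[:2]@d)
E
```

```text
bar [0.44077454 0.25817873 0.053     ] [ 0.51362264 -0.18221928  0.053     ] dir [-0.16319661  0.98659357] 99.39248803893244
pad [ 0.4957349  -0.06451072  0.078     ]
line s 0.06003243819692246 0.06043033640338868 len 0.12258140392607687
line s 0.011460081147075555 0.010092077766040456 len 0.0987336450015991
line s -0.03919544612283414 -0.03997945907646437 len 0.11404799628730485
line s -0.0885633572557247 -0.09107057456070401 len 0.0918241550740499
hook rail s 0.05956266603640267
n:pad,bar 0.47856092904654773 0.476999217908693 0.476999217908693 pad s -0.14454811413655222
plate -0.1870140457044968 0.5792796913790383
plate -0.19272763600602508 0.5782663584259192
plate -0.18109922389381564 0.4698194768991257
plate -0.1895842958168395 0.46833359984122164
platemid -0.185107817148728Traceback (most recent call last):
  File "<stdin>", line 17, in <module>
IndexError: list index out of range
```

Emit:
drive_tool(
  commands=[
    {"hand": 1,"tx": 0.422,"ty": 0.97,"tz": -0.06,"turn": -0.125},
    {"hand": 1,"tx": 0.422,"ty": 0.97,"tz": -0.06,"turn": -0.125},
    {"hand": 1,"tx": 0.422,"ty": 0.97,"tz": -0.06,"turn": -0.125},
    {"hand": 1,"tx": 0.422,"ty": 0.97,"tz": -0.06,"turn": -0.125},
    {"hand": 1,"tx": 0.422,"ty": 0.97,"tz": -0.06,"turn": -0.125},
    {"hand": 1,"tx": 0.422,"ty": 0.97,"tz": -0.06,"turn": -0.125},
    {"hand": 1,"tx": 0.422,"ty": 0.97,"tz": -0.06,"turn": -0.125},
    {"hand": 1,"tx": 0.422,"ty": 0.97,"tz": -0.06,"turn": -0.125},
    {"hand": 1,"tx": 0.422,"ty": 0.97,"tz": -0.06,"turn": -0.125},
    {"hand": 1,"tx": 0.422,"ty": 0.97,"tz": -0.06,"turn": -0.125},
  ],
)

```text
time_s: 2.1
tcp_pos: [0.4379, -0.172, 0.1987]
eef_rot: [-180.0, 0.1, -170.6]
contact_force: [1.3, -0.9, -0.0]
gripper_width: 0.0133
gripper_force: 0.0
```

Emit:
drive_tool(
  commands=[
    {"hand": 1,"tx": 0,"ty": 0,"tz": 0,"turn": 0},
    {"hand": 1,"tx": 0,"ty": 0,"tz": 0,"turn": 0},
  ],
)

```text
time_s: 2.3
tcp_pos: [0.4378, -0.1727, 0.1984]
eef_rot: [-180.0, 0.0, -170.4]
contact_force: [-0.3, -0.3, -0.5]
gripper_width: 0.0012
gripper_force: 0.0
```

Emit:
drive_tool(
  commands=[
    {"hand": 1,"tx": 0.09,"ty": 0.205,"tz": 0,"turn": -0.002},
    {"hand": 1,"tx": 0.09,"ty": 0.205,"tz": 0,"turn": -0.002},
    {"hand": 1,"tx": 0.09,"ty": 0.205,"tz": 0,"turn": -0.002},
    {"hand": 1,"tx": 0.09,"ty": 0.205,"tz": -0.1,"turn": -0.002},
    {"hand": 1,"tx": 0.09,"ty": 0.205,"tz": -0.1,"turn": -0.002},
    {"hand": 1,"tx": 0.09,"ty": 0.205,"tz": -0.1,"turn": -0.002},
  ],
)

```text
time_s: 2.9
tcp_pos: [0.4897, -0.0525, 0.1369]
eef_rot: [-180.0, -0.3, -170.8]
contact_force: [0.3, -0.9, 1.2]
gripper_width: 0.0005
gripper_force: 0.0
```

```bash
python3 - <<'E'
from h import *
s=r.get_state(); print(s['tcp_pos'],s['eef_rot'])
c=cap('wrist','w1.png'); print({k:c[k] for k in ('fx','fy','cx','cy')},np.round(c['T_tool_cam'],3).tolist())
for l in('pad_top','push_wall','jaw_mark'):print(l,[(round(d['score'],2),d['extent']) for d in r.trace(l,'wrist')[:2]])
E
```

```text
[ 0.48972174 -0.05249093  0.13689368] [-179.96135981   -0.27113907 -170.84893962]
{'fx': 371.64829954431775, 'fy': 371.64829954431775, 'cx': 326.444173649915, 'cy': 240.06849859508674} [[0.001, -0.967, -0.256, 0.069], [1.0, 0.001, 0.001, -0.001], [-0.0, -0.256, 0.967, -0.158], [0.0, 0.0, 0.0, 1.0]]
pad_top [(0.93, [250.1, 229.6, 354.2, 294.5])]
push_wall [(0.86, [212.1, 210.8, 397.6, 296.7])]
jaw_mark [(0.78, [210.7, 207.6, 394.6, 277.9]), (0.32, [154.9, 331.2, 178.0, 356.3])]
```

View pics/w1.png

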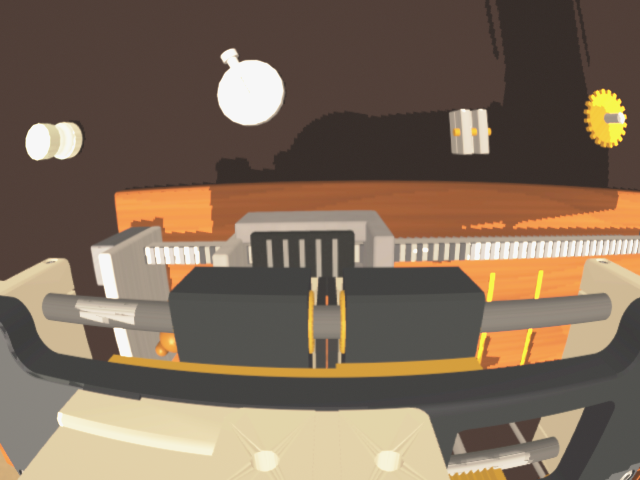

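```bash
python3 - <<'E'
from h import *
from scipy.spatial.transform import Rotation as R
s=r.get_state(); c=r.capture('wrist')
A=R.from_euler('xyz',s['eef_rot'],degrees=True).as_matrix(); T=np.array(c['T_tool_cam'])
d=np.array([-.1632,.9866]);n=np.array([.9866,.1632])
def w(u,v,z):
    x,y=u-c['cx'],v-c['cy'];q=np.hypot(x,y);t=q/c['fx']
    k=np.array([np.sin(t)*x/q,np.sin(t)*y/q,np.cos(t)]); D=A@T[:3,:3]@k;o=A@T[:3,3]+s['tcp_pos']
    p=o+D*(z-o[2])/D[2]; return p[:2]@d,p[:2]@n
print('tcp',s['tcp_pos'][:2]@d,s['tcp_pos'][:2]@n)
for u,v in((252,232),(354,231),(252,265),(354,265)):print('pad',w(u,v,.078))
for u,v in((236,214),(380,212),):print('carr',w(u,v,.06))
for u,v in((492,275),(540,272)):print('line',w(u,v,.018))
E
```

```text
tcp -0.1313201152359512 0.477265436837268
pad (np.float64(-0.17777385778323082), np.float64(0.4616624785689378))
pad (np.float64(-0.11515373392937395), np.float64(0.4612830357365036))
pad (np.float64(-0.17902486916043137), np.float64(0.48310809241432323))
pad (np.float64(-0.11477735168934569), np.float64(0.48310876916543494))
carr (np.float64(-0.1918667206410544), np.float64(0.45367823160932497))
carr (np.float64(-0.09687081099373011), np.float64(0.4528571082962304))
line (np.float64(0.010346357469135658), np.float64(0.5144892016556695))
line (np.float64(0.06079358181383225), np.float64(0.5133862627043003))
```

Emit:
drive_tool(
  commands=[
    {"hand": 1,"tx": 0.001,"ty": 0.01,"tz": -0.05,"turn": 0},
    {"hand": 1,"tx": 0.001,"ty": 0.01,"tz": -0.085,"turn": 0},
    {"hand": 1,"tx": 0.001,"ty": 0.01,"tz": -0.095,"turn": 0},
    {"hand": 1,"tx": 0.001,"ty": 0.01,"tz": -0.1,"turn": 0},
    {"hand": 1,"tx": 0.001,"ty": 0.01,"tz": -0.105,"turn": 0},
    {"hand": 1,"tx": 0.001,"ty": 0.01,"tz": -0.107,"turn": 0},
    {"hand": 1,"tx": 0.001,"ty": 0.01,"tz": -0.11,"turn": 0},
    {"hand": 1,"tx": 0.001,"ty": 0.01,"tz": -0.11,"turn": 0},
  ],
)

```text
time_s: 3.95
tcp_pos: [0.4925, -0.0451, 0.0741]
eef_rot: [-180.0, 0.1, -170.7]
contact_force: [-5.4, -0.3, 7.9]
gripper_width: 0.0003
gripper_force: 5.8
```

Emit:
drive_tool(
  commands=[
    {"hand": 1,"tx": 0,"ty": 0,"tz": -0.004,"turn": 0},
    {"hand": 1,"tx": 0,"ty": 0,"tz": -0.007,"turn": 0},
    {"hand": 1,"tx": 0,"ty": 0,"tz": -0.009,"turn": 0},
    {"hand": 1,"tx": 0,"ty": 0,"tz": -0.009,"turn": 0},
    {"hand": 1,"tx": 0,"ty": 0,"tz": -0.009,"turn": 0},
  ],
)

```text
time_s: 4.45
tcp_pos: [0.4931, -0.0454, 0.0697]
eef_rot: [-180.0, 0.2, -170.7]
contact_force: [-5.3, -2.4, 16.4]
gripper_width: 0.0001
gripper_force: 9.6
```

Emit:
drive_tool(
  commands=[
    {"hand": 1,"tx": 0,"ty": 0,"tz": -0.003,"turn": 0},
    {"hand": 1,"tx": -0.001,"ty": 0.006,"tz": -0.004,"turn": 0},
    {"hand": 1,"tx": -0.002,"ty": 0.012,"tz": -0.004,"turn": 0},
    {"hand": 1,"tx": -0.003,"ty": 0.02,"tz": -0.004,"turn": 0},
    {"hand": 1,"tx": -0.005,"ty": 0.03,"tz": -0.004,"turn": 0},
    {"hand": 1,"tx": -0.007,"ty": 0.04,"tz": -0.004,"turn": 0},
    {"hand": 1,"tx": -0.008,"ty": 0.05,"tz": -0.004,"turn": 0},
  ],
)

```text
time_s: 5.15
tcp_pos: [0.4882, -0.0152, 0.0676]
eef_rot: [-180.0, 0.2, -170.7]
contact_force: [-7.6, -3.4, 21.0]
gripper_width: 0.0005
gripper_force: 10.9
```

```bash
cat > m.py <<'E'
from h import *
d=np.array([-.1632,.9866]);n=np.array([.9866,.1632])
s=r.get_state(); t=s['tcp_pos']; print('tcp',t,t[:2]@d,t[:2]@n,s['contact_force'])
c=r.capture('top'); cv2.imwrite('pics/cur.png',c['frame'][:,:,::-1])
for l in('jaw_mark','pad_top','hook_empty'):
    for q in r.trace(l,'top')[:1]:
        v,u=np.nonzero(q['pixels']); S=[atz(c,a,b,.1)[:2] for a,b in zip(u,v)]; S=np.array(S); print(l,q['score'],'s range',np.percentile(S@d,[1,50,99]),'n',np.percentile(S@n,[1,99]))
E
python3 m.py
```

```text
tcp [ 0.48816632 -0.0151832   0.06757831] -0.09464848841056285 0.47914699462467386 [-7.60568933 -3.4204352  21.04936149]
jaw_mark 0.48 s range [-0.1624594  -0.1571662  -0.15147605] n [0.52360754 0.58004199]
pad_top 0.56 s range [-0.24928906 -0.22776    -0.20782984] n [0.50595152 0.54604197]
hook_empty 0.54 s range [0.07113224 0.07811723 0.08970545] n [0.59875555 0.65744478]
```

Emit:
drive_tool(
  commands=[
    {"hand": 1,"tx": -0.005,"ty": 0.03,"tz": 0,"turn": 0},
    {"hand": 1,"tx": -0.01,"ty": 0.06,"tz": 0,"turn": 0},
    {"hand": 1,"tx": -0.015,"ty": 0.09,"tz": 0,"turn": 0},
    {"hand": 1,"tx": -0.02,"ty": 0.12,"tz": 0,"turn": 0},
    {"hand": 1,"tx": -0.025,"ty": 0.15,"tz": 0,"turn": 0},
    {"hand": 1,"tx": -0.03,"ty": 0.18,"tz": 0,"turn": 0},
    {"hand": 1,"tx": -0.035,"ty": 0.21,"tz": 0,"turn": 0},
    {"hand": 1,"tx": -0.04,"ty": 0.24,"tz": 0,"turn": 0},
    {"hand": 1,"tx": -0.044,"ty": 0.265,"tz": 0,"turn": 0},
    {"hand": 1,"tx": -0.046,"ty": 0.28,"tz": 0,"turn": 0},
  ],
)

```text
time_s: 6.35
tcp_pos: [0.4589, 0.1533, 0.0667]
eef_rot: [-180.0, -0.0, -170.7]
contact_force: [-10.4, -4.9, 19.2]
gripper_width: 0.0004
gripper_force: 9.9
```

```bash
python3 m.py; python3 -c "
import cv2
a=cv2.imread('pics/cur.png')[165:325,140:420]
cv2.imwrite('pics/c1.png',cv2.resize(a,None,fx=2.85,fy=2.85,interpolation=2))"
```

```text
tcp [0.45886657 0.15328412 0.06672546] 0.07634308953996555 0.4777337303122459 [-10.39377512  -4.9073342   19.17130315]
jaw_mark 0.55 s range [-0.00015402  0.00884374  0.01725666] n [0.52474803 0.57642554]
pad_top 0.7 s range [0.00050691 0.00906432 0.0171756 ] n [0.52575409 0.57445335]
hook_empty 0.65 s range [0.07090799 0.07731769 0.08960537] n [0.59680002 0.65733071]
```

View pics/c1.png

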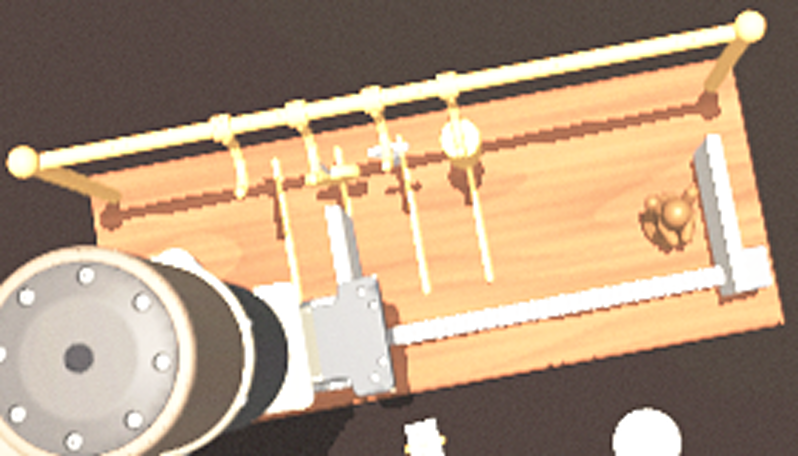

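Emit:
drive_tool(
  commands=[
    {"hand": 1,"tx": -0.004,"ty": 0.025,"tz": 0,"turn": 0},
    {"hand": 1,"tx": -0.008,"ty": 0.05,"tz": 0,"turn": 0},
    {"hand": 1,"tx": -0.011,"ty": 0.068,"tz": 0,"turn": 0},
    {"hand": 1,"tx": -0.0125,"ty": 0.076,"tz": 0,"turn": 0},
    {"hand": 1,"tx": -0.0125,"ty": 0.076,"tz": 0,"turn": 0},
    {"hand": 1,"tx": -0.0125,"ty": 0.076,"tz": 0,"turn": 0},
  ],
)

```text
time_s: 7.15
tcp_pos: [0.4514, 0.1988, 0.0663]
eef_rot: [180.0, -0.0, -170.7]
contact_force: [-10.4, -0.1, 12.9]
gripper_width: -0.0
gripper_force: 6.9
```

```bash
python3 m.py; python3 -c "
import cv2
a=cv2.imread('pics/cur.png')[165:325,140:340]
cv2.imwrite('pics/c2.png',cv2.resize(a,None,fx=3.7,fy=3.7,interpolation=2))"
```

```text
tcp [0.45139796 0.1988084  0.06626805] 0.12247621822053846 0.47779476077371097 [-10.39446642  -0.06331893  12.92141961]
jaw_mark 0.83 s range [0.04353125 0.05431419 0.0641527 ] n [0.52560632 0.57472451]
hook_empty 0.49 s range [0.07051529 0.07720224 0.08990876] n [0.5985265  0.65767662]
```

View pics/c2.png

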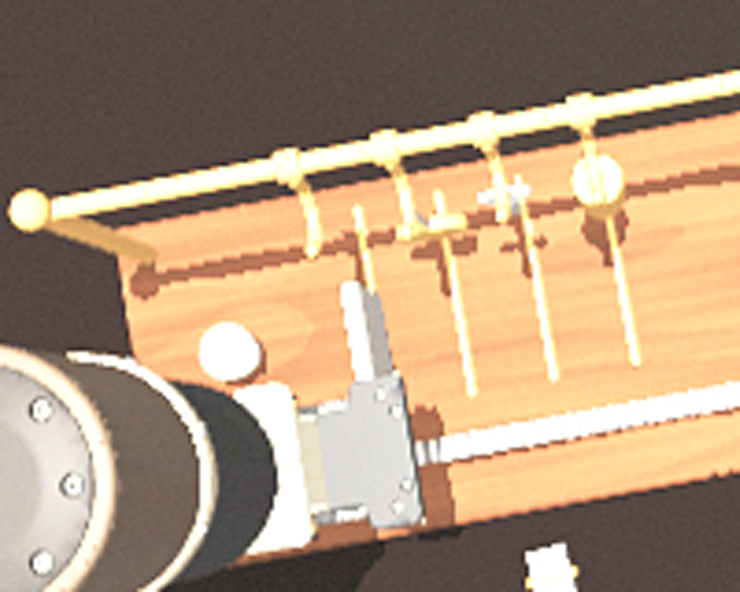

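The plate's top strip runs from about (351,285) to (366,375) and lies over the empty hook's line: s is about 0.059 against 0.060. I'll let the pad up now.

Emit:
drive_tool(
  commands=[
    {"hand": 1,"tx": 0,"ty": 0,"tz": 0.005,"turn": 0},
    {"hand": 1,"tx": 0,"ty": 0,"tz": 0.012,"turn": 0},
    {"hand": 1,"tx": 0,"ty": 0,"tz": 0.025,"turn": 0},
    {"hand": 1,"tx": 0,"ty": 0,"tz": 0.05,"turn": 0},
    {"hand": 1,"tx": 0,"ty": 0,"tz": 0.1,"turn": 0},
    {"hand": 1,"tx": 0,"ty": 0,"tz": 0.17,"turn": 0},
    {"hand": 1,"tx": 0,"ty": 0,"tz": 0.25,"turn": 0},
    {"hand": 1,"tx": -0.1,"ty": 0.0,"tz": 0.3,"turn": 0},
    {"hand": 1,"tx": -0.1,"ty": 0.0,"tz": 0.3,"turn": 0},
    {"hand": 1,"tx": -0.1,"ty": 0.0,"tz": 0.3,"turn": 0},
  ],
)

```text
time_s: 8.35
tcp_pos: [0.3916, 0.1992, 0.2478]
eef_rot: [179.7, 0.3, -170.7]
contact_force: [0.5, -0.7, -0.3]
gripper_width: 0.0003
gripper_force: 0.0
```

```bash
python3 m.py; python3 - <<'E'
from h import *
a=cv2.imread('pics/cur.png')[165:325,140:340]
b=cap('scene','s2.png')['frame'][200:400,300:510,::-1]
o=np.vstack([cv2.resize(a,(375,300),interpolation=2),cv2.resize(b,(375,300),interpolation=2)])
o=np.hstack([o[:300],o[300:]]); cv2.imwrite('pics/c3.png',o)
E
```

```text
tcp [0.39160842 0.19922358 0.24783483] 0.132643490732356 0.418874156119021 [ 0.49685976 -0.71360258 -0.29804234]
jaw_mark 0.83 s range [0.04030282 0.0769583  0.15422016] n [0.45255129 0.5734838 ]
```

View pics/c3.png

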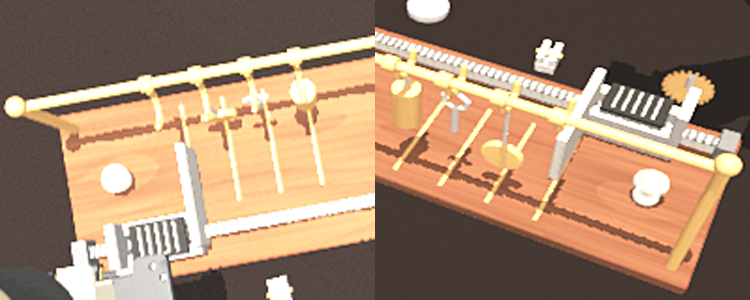

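The plate stands on the empty hook's line (scene half, around (556,178)). The pad looks up and the arm is clear, so I'll hand the job in.

```bash
python3 -c "
from plant import r
print(r.close_job())"
```

```text
the job is handed in; nothing more can be done
None
```

The jaw plate now stands within a few millimetres of the empty hook's brass line by my camera estimate; the pad has been let up, the arm is clear and the job is handed in, with no verdict returned.

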